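Fetch a honey tub from behind the bottles for check-weighing

TASK

The green-lidded tub at the back of the stock tray is to be check-weighed: first stand the two bottles in front of it upright in the steel tray, then stand the tub in the middle of the scale's pan, and then put each of those two bottles back upright in its own place, behind the tag of its cap's colour. Leave the third bottle and the blue-lidded tub where they are, knock nothing over, and set things down rather than dropping them.

Things in the scene. Friction and masses are not known exactly. Their poses are not given: they have to be found in the camera images.
- yellow_bottle_mid (a point): Honey squeeze bottle, upright: amber body 58 mm across and 100 mm high, shoulder up to 116 mm, then a round yellow flip-top cap 36 mm across, its sides from 116 to 152 mm above the underside; 152 mm tall in all, about 0.3 kg. Grip it by the cap. The point is on its axis, half-way up (76 mm above its underside); z is up along the bottle.
- red_bottle_mid (a point): Honey squeeze bottle, upright: amber body 58 mm across and 100 mm high, shoulder up to 116 mm, then a round red flip-top cap 36 mm across, its sides from 116 to 152 mm above the underside; 152 mm tall in all, about 0.3 kg. Grip it by the cap. The point is on its axis, half-way up (76 mm above its underside); z is up along the bottle.
- white_bottle_mid (a point): Honey squeeze bottle, upright: amber body 58 mm across and 100 mm high, shoulder up to 116 mm, then a round white flip-top cap 36 mm across, its sides from 116 to 152 mm above the underside; 152 mm tall in all, about 0.3 kg. Grip it by the cap. The point is on its axis, half-way up (76 mm above its underside); z is up along the bottle.
- yellow_place (a point): Place of the yellow-capped bottle in the plywood stock tray: the point on the tray's floor, 12 mm above the table, where the middle of the bottle's underside stands. A sloping yellow tag, 46 mm wide, clipped on the tray's front rim marks it: the point is 60 mm straight behind the middle of the tag's face. x points from the tag into the tray, z up. The three places are in a row along y, 74 mm apart.
- red_place (a point): Place of the red-capped bottle in the plywood stock tray: the point on the tray's floor, 12 mm above the table, where the middle of the bottle's underside stands. A sloping red tag, 46 mm wide, clipped on the tray's front rim marks it: the point is 60 mm straight behind the middle of the tag's face. x points from the tag into the tray, z up. The three places are in a row along y, 74 mm apart.
- white_place (a point): Place of the white-capped bottle in the plywood stock tray: the point on the tray's floor, 12 mm above the table, where the middle of the bottle's underside stands. A sloping white tag, 46 mm wide, clipped on the tray's front rim marks it: the point is 60 mm straight behind the middle of the tag's face. x points from the tag into the tray, z up. The three places are in a row along y, 74 mm apart.
- green_tub_mid (a point): Honey tub with green lid, white label with green band: 62 mm across at the lid (from 46 to 58 mm above the underside), 55 to 60 mm below it, 58 mm tall, 0.28 kg. It stands in the stock tray's back row, 60 mm behind the bottles' line, midway between the two bottles in front of it (each about 70 mm off, the third 126 mm); 30 mm free behind it up to a rim 34 mm high. The point is on its axis, half-way up (29 mm above its underside).
- blue_tub_mid (a point): Honey tub with blue lid, white label with blue band: 62 mm across at the lid (from 46 to 58 mm above the underside), 55 to 60 mm below it, 58 mm tall, 0.28 kg. It stands beside the green tub in the stock tray's back row, 74 mm from it centre to centre (12 mm gap), and stays there. The stock tray is 180 x 246 mm, rims 24 mm (front) and 34 mm above the table. The point is on its axis, half-way up (29 mm above its underside).
- tray_floor (a point): Shallow steel tray on the bench beside the stock tray, 250 x 160 mm outside, 3 mm walls 22 mm high, empty. The point is the middle of its inner floor, 3 mm above the table; x runs along its long side, y along its short side. Two bottles stand well on its long middle line, 50 mm either side of the point.
- pan (a point): Round steel pan, 132 mm across, on a white bench scale 190 x 170 mm. The pan does not give. The point is the middle of the pan's upper face, 50 mm above the table, z up.
Things that resemble listed ones, but are neither listed nor needed, are in the scene too. Leave any purple look-alike of the part that bears red_bottle_mid alone. What is shaped like the part that bears white_bottle_mid but pink is not meant.

How it is judged:
By the outcome, as a careful person would: the job done as asked, in the order asked, and still so for the second after the job is handed in, with the robot touching nothing.
It also fails if it takes over 120 s, if anything falls off the work surface, if the arm or the gripper's body presses on something with over 40 N, if the wrist force passes 120 N, or if a joint passes its speed limit or range.

ROBOT

A 6-joint arm with a two-finger parallel gripper is mounted at the origin on the work surface. World frame = base frame: x ahead of the robot, y to its left, z up, the work surface at z = 0. Lengths are in mm, angles in rad, forces in N, time in s.
With the tool pointing down it reaches from about 300 to 775 mm from the base axis. Payload 14.6 kg.
Tool frame: the origin (TCP) lies midway between the tips of the shut fingers; the grasp point (between the pads) lies manip.tcp_to_grasp behind it (manip.tcp_to_grasp is the distance from the TCP to the grasp point, in mm); x points along the fingers, z is the direction in which the jaws open and shut, and the axes are right-handed (so a half turn about x gives the same grasp; the last joint's range is limited). The gripper opens to 94 mm and grips with 3 to 60 N. Pads are 16 mm wide; open, the fingers measure 119 mm over their backs; the gripper's body (75 mm by 177 mm) begins 78 mm behind the grasp point.
Start: joints at [1.269, 0.3, 1.521, -0, 1.321, -0.067], TCP at [127.955, 534.899, 205.446] pointing down, gripper open.
Joint ranges: [-3.03, 3.03], [-0.79, 2.21], [0.23, 2.52], [-1.04, 4.18], [0, 3.07], [-2.55, 2.55]. Speed limits (rad/s): [2.22, 2.22, 2.57, 3.14, 3.14, 3.14].

INTERFACE

Orientations are given as [roll, pitch, yaw] about the fixed x, y, z axes, in that order (R = Rz(yaw) Ry(pitch) Rx(roll)).
In Python, from cell import manip gives the robot as it stands.
- The arm moves only by the shell command python3 -m jog 'ROWS' [FORCE]. ROWS is JSON, a list of rows, each an object of numbers: "grip": the opening, from 0 (shut) to 1 (fully open); "tx", "ty", "tz": the shift along the tool's x, y, z in units of 40 mm (1.0 is 40 mm); "turn": the turn about the tool's x in units of 6 degrees (1.0 is 6 degrees). In form: [{"grip": .., "tx": .., "ty": .., "tz": .., "turn": ..}, ...]. A call has 1 to 12 rows; each row is the pose to reach, as a shift and turn from the pose commanded when the call began, along the tool's axes at that moment; what a row does not reach only later rows make up. A row lasts 1/12 s, in which the tool goes at most 41.7 mm and 7.16 degrees, less where a joint would pass 70% of its speed; a pose out of reach is approached as far as the arm can. A call with a gripper value outside its range is refused whole. The fingers move at their own pace and stop on an object; FORCE is the grip in N (left out, the last holds). Time passes only in rows, so rows that repeat a pose let the fingers close. It gives the time, the measured TCP pose, the force and the opening at its end, in the units of the state.
- manip.read_state(): the state, without advancing time (a new reading comes with each control period).
- manip.camera(name): name is "side" or "top"; returns a dict with "image" (400x640x3 uint8, red, green, blue), "fx", "fy", "cx", "cy" (pixels), "eye" and "attitude" of the camera in the world. Camera axes: x right, y up, looking along -z (the intrinsics and any distortion apply to the point x, -y, -z); pixel columns grow to the right and rows downward; lengths in mm; the calibration is good to about 2 mm. A picture is of the moment at which its call begins. There is no depth.
- manip.sign_off(): hands the job in, once; it reports no verdict.
The state is a dict: "clock": time; "joints": joint angles; "qd": joint speeds; "effort": joint torques, N m; "eef_pos": TCP position; "eef_rot": TCP orientation; "wrist_force": force on the tool from outside, world axes, zero at the start; "moment": the same for the moment, N m; "finger_gap": finger opening in mm.
Only numpy, scipy, OpenCV 4.12 (cv2) and the standard library are available. Lean on these libraries where they do the work, as an engineer would, in place of code of your own. Each camera call takes 0.05 s, during which the arm holds its last target. There are 200 camera calls.

## Working session

There is one attempt and no reset: what is moved stays moved. The work goes in short steps, Python scripts to look and compute and a shell command to move; the robot and the scene stay as the last step left them, time stands still between calls to the robot, and variables do not carry over. Pictures are saved under pics/ and viewed, about 12 in all and at most 16, crops included, and the job is handed in when it is done.

```bash
ls; mkdir -p pics; python3 - <<'E'
from cell import manip
import cv2,json
print(manip.read_state(), manip.tcp_to_grasp)
for n in("side","top"):
    c=manip.camera(n); cv2.imwrite(f"pics/{n}0.png",c["image"][:,:,::-1]); print({k:v for k,v in c.items() if k!="image"})
E
```

```text
pics
{'clock': 0.0, 'joints': array([ 1.26940930e+00,  3.00496675e-01,  1.52156706e+00, -7.29272894e-07,
        1.32070105e+00, -6.66065164e-02]), 'qd': array([ 0.0002457 , -0.00027622,  0.00028612,  0.00112181, -0.00049574,
        0.00070301]), 'effort': array([ 7.55366855e-04, -5.31810880e+01, -3.52726257e+01,  7.07967393e-02,
        2.44877703e-02, -1.04334961e-04]), 'eef_pos': array([127.87601017, 534.66251594, 204.87823496]), 'eef_rot': array([ 3.07558878,  1.5696242 , -1.87158053]), 'wrist_force': array([-0.17232986,  1.04516089, -0.41478828]), 'moment': array([ 0.00183329,  0.10264596, -0.01379353]), 'finger_gap': 94.07763267629475} 18.8
{'fx': 398.7309879321188, 'fy': 398.7309879321188, 'cx': 320.9133080928411, 'cy': 194.6251107049229, 'eye': array([ 238.40099808, -462.09566138,  729.81582855]), 'attitude': array([ 0.70169463,  0.00305642, -0.53626156])}
{'fx': 364.00486776280803, 'fy': 364.00486776280803, 'cx': 322.30720293499087, 'cy': 194.99317405183396, 'eye': array([417.27494628, -15.51873879, 839.04228891]), 'attitude': array([ 0.14423049,  0.01524751, -1.55613625])}
```

View pics/side0.png

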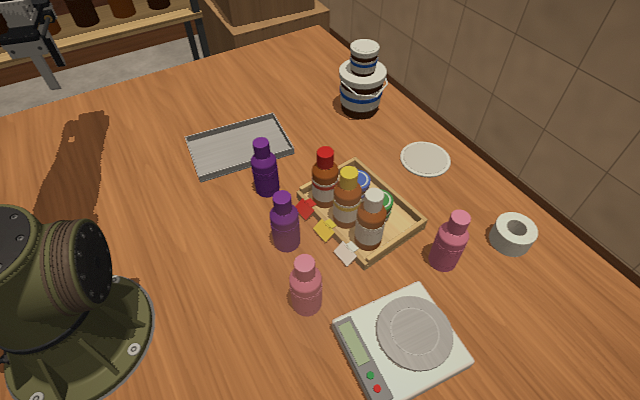

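View pics/top0.png

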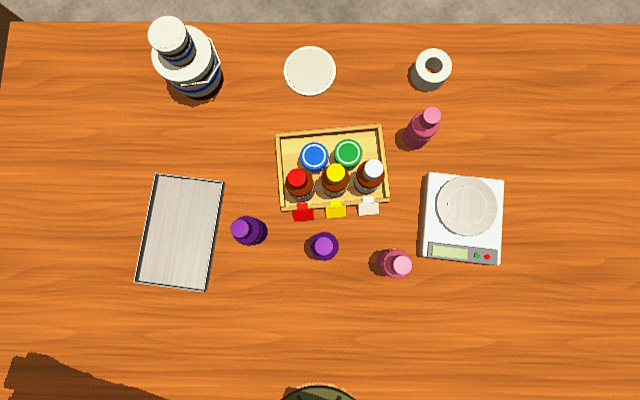

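The green tub (347,153 in top) stands behind yellow (336,174) and white (373,169). These two go to the steel tray (180,232), and the scale pan is at (466,205). Next I'll measure these by colour masks and rays.

```bash
cat > h.py <<'E'
from cell import manip
import cv2,numpy as np
from scipy.spatial.transform import Rotation as R
def cam(n):
    c=manip.camera(n); c["R"]=R.from_euler("xyz",c["attitude"]).as_matrix(); return c
def ray(c,u,v,z):
    d=c["R"]@np.array([(u-c["cx"])/c["fx"],-(v-c["cy"])/c["fy"],-1]); return c["eye"]+d*(z-c["eye"][2])/d[2]
def proj(c,p):
    q=c["R"].T@(np.array(p,float)-c["eye"]); return c["cx"]-c["fx"]*q[0]/q[2], c["cy"]+c["fy"]*q[1]/q[2]
def blobs(c,lo,hi,box,amin=20):
    """colour blobs in the (u0,v0,u1,v1) box: (u,v,area)"""
    m=cv2.inRange(cv2.cvtColor(c["image"],cv2.COLOR_RGB2HSV),lo,hi); k=np.zeros_like(m); u0,v0,u1,v1=box; k[v0:v1,u0:u1]=m[v0:v1,u0:u1]
    cs,_=cv2.findContours(k,cv2.RETR_EXTERNAL,cv2.CHAIN_APPROX_NONE)
    o=[]
    for q in cs:
        if cv2.contourArea(q)>=amin:
            o.append((cv2.minEnclosingCircle(q),cv2.minAreaRect(q),cv2.contourArea(q),q))
    return sorted(o,key=lambda t:-t[2])
HS={"red":((0,150,80),(6,255,255)),"yellow":((24,170,120),(34,255,255)),"white":((0,0,165),(179,60,255)),"green":((50,80,40),(85,255,255)),"blue":((100,80,60),(125,255,255))}
E
python3 - <<'E'
from h import *
np.set_printoptions(precision=1,suppress=True)
t=cam("top"); s=cam("side")
print("origin", proj(t,[0,0,0]),proj(s,[0,0,0]))
for n,b,z in [("red",(280,160,315,196),164),("red",(285,200,320,225),20),("yellow",(318,155,350,190),164),("yellow",(320,198,350,225),20),("white",(360,155,388,190),164),("white",(355,194,382,220),20),("green",(330,135,365,170),70),("blue",(297,138,332,175),70),("white",(410,165,510,270),45)]:
    for c in blobs(t,*HS[n],b)[:2]:
        (u,v),r=c[0]; print("top",n,z,(round(u),round(v),round(r,1)),c[2],ray(t,u,v,z)[:2],"rect ctr",ray(t,*c[1][0],z)[:2],"corners",[ray(t,*p,z)[:2].tolist().__repr__() if 0 else ray(t,*p,z)[:2].round() for p in cv2.boxPoints(c[1])])
for n,b in [("yellow",(335,160,362,192)),("white",(360,185,388,215)),("red",(312,145,338,170)),("yellow",(310,215,340,245)),("white",(330,235,362,270)),("red",(293,195,318,222))]:
    for c in blobs(s,*HS[n],b)[:1]:
        (u,v),r=c[0]; print("side",n,(u,v,r),c[2],"z150",ray(s,u,v,146)[:2],"z20",ray(s,u,v,20)[:2])
big=cv2.resize(t["image"][110:300,120:520],(800,380),interpolation=cv2.INTER_CUBIC)
cv2.imwrite("pics/t1.png",big[:,:,::-1])
E
```

```text
origin (np.float64(318.1321844756773), np.float64(446.89902889824526)) (np.float64(83.26068199985716), np.float64(336.317211032999))
top red 164 (297, 178, 10.3) 259.0 [546.7  44. ] rect ctr [548.9  45.5] corners [array([531.,  63.]), array([566.,  64.]), array([566.,  28.]), array([532.,  27.])]
top red 20 (303, 213, 11.6) 263.0 [494.7  41.4] rect ctr [497.9  43.3] corners [array([514.,  70.]), array([523.,  25.]), array([481.,  17.]), array([473.,  62.])]
top yellow 164 (335, 172, 9.5) 251.5 [559.4 -27.2] rect ctr [559.4 -27.1] corners [array([577., -10.]), array([577., -44.]), array([542., -44.]), array([542., -10.])]
top yellow 20 (335, 210, 11.3) 256.5 [502.4 -30.2] rect ctr [505.6 -31.6] corners [array([527., -10.]), array([528., -53.]), array([484., -53.]), array([484., -10.])]
top white 164 (374, 168, 9.2) 244.0 [568.1 -99.8] rect ctr [567.9 -99.8] corners [array([585., -84.]), array([ 586., -116.]), array([ 551., -116.]), array([550., -84.])]
top white 20 (368, 207, 11.6) 264.0 [ 510.1 -105.2] rect ctr [ 514.  -104.9] corners [array([532., -81.]), array([ 537., -125.]), arra
[... 269 characters left out ...]
3  18. ] corners [array([588.,  54.]), array([651.,  40.]), array([637., -18.]), array([574.,  -4.])]
top white 45 (464, 218, 57.1) 5675.0 [ 484.7 -309. ] rect ctr [ 486.1 -310.2] corners [array([ 400., -216.]), array([ 588., -237.]), array([ 575., -407.]), array([ 388., -381.])]
side white (375.5, 193.5, 11.510964393615723) 191.5 z150 [580.4 -88.4] z20 [654.2  -7.7]
side red (325.0, 157.30435180664062, 11.695755958557129) 305.5 z150 [548.3  46.1] z20 [615.1 155.7]
side white (346.2901611328125, 252.48187255859375, 12.538342475891113) 330.5 z150 [ 460.1 -170.4] z20 [ 507.9 -107.5]
side red (305.79010009765625, 208.04608154296875, 10.982487678527832) 243.5 z150 [448.  -50.7] z20 [493.3  38.1]
```

View pics/t1.png

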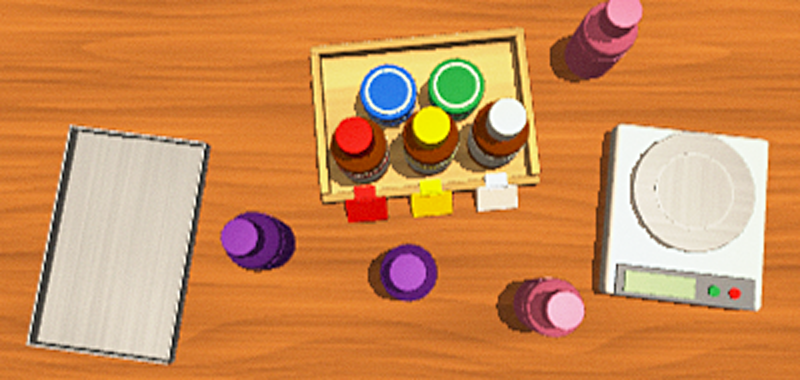

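```bash
cat >> h.py <<'E'
def tool():
    s=manip.read_state(); M=R.from_euler("xyz",s["eef_rot"]).as_matrix(); return s,M
def go(p,yaw=None):
    """shift in row units from the current pose to TCP p; turn to bring jaw axis onto yaw (mod pi)"""
    s,M=tool(); d=M.T@(np.array(p)-s["eef_pos"])/40
    out={"tx":d[0],"ty":d[1],"tz":d[2]}
    if yaw is not None:
        a=np.arctan2(*(M.T@[np.cos(yaw),np.sin(yaw),0])[[1,2]]) # angle from tool z toward tool y
        a=-a; a=(a+np.pi/2)%np.pi-np.pi/2; out["turn"]=np.degrees(a)/6
    print({k:round(float(v),2) for k,v in out.items()},"at",s["eef_pos"].round(1),"jaw yaw",round(float(np.arctan2(M[1,2],M[0,2])),3),"j6",round(s["joints"][5],2))
E
python3 - <<'E'
from h import *
np.set_printoptions(precision=1,suppress=True)
t=cam("top")
cs=[ray(t,120+a/2,110+b/2,22)[:2] for a,b in [(72,126),(208,144),(172,362),(28,345)]]
print("steel",*cs,np.mean(cs,0)); print(cs[0]-cs[3],cs[1]-cs[2])
g=cv2.cvtColor(t["image"],cv2.COLOR_RGB2GRAY)
h=cv2.HoughCircles(g,cv2.HOUGH_GRADIENT_ALT,1,10,param1=150,param2=0.6,minRadius=25,maxRadius=36)
for u,v,r in h[0]: print(u,v,r,ray(t,u,v,50))
m=blobs(t,(0,12,120),(179,70,240),(425,160,510,240),300)
for c in m[:2]: print("pan",c[0],c[2],ray(t,*c[0][0],50)[:2])
print(tool()[1]); go([568,-100,320],0.108)
E
```

```text
steel [582.2 382.8] [563.  224.2] [319.6 250.9] [335.3 411.8] [450.  317.4]
[246.9 -29. ] [243.4 -26.6]
467.0 202.0 30.94089 [ 520.2 -316.2   50. ]
185.0 54.0 30.244553 [860.4 323.8  50. ]
314.0 174.0 31.201962 [578.3  17.2  50. ]
310.0 70.0 29.231815 [822.7  30.9  50. ]
327.0 163.0 31.41065 [603.5 -11.2  50. ]
440.0 71.0 30.48447 [ 822.3 -267.4   50. ]
356.0 167.0 29.90675 [595.2 -75.4  50. ]
pan ((465.5, 205.5), 32.10150146484375) 2780.5 [ 512.5 -312.7]
[[-0.  -1.   0.2]
 [-0.   0.2  1. ]
 [-1.   0.  -0. ]]
{'tx': -2.86, 'ty': -14.39, 'tz': -12.88, 'turn': 11.73} at [127.9 534.8 205.2] jaw yaw 1.336 j6 -0.07
```

```bash
python3 -m jog '[{"tx":-2.9},{"tx":-2.9},{"tx":-2.9,"ty":-7,"tz":-6,"turn":6},{"tx":-2.9,"ty":-7,"tz":-6,"turn":6},{"tx":-2.9,"ty":-14.4,"tz":-12.9,"turn":11.7},{"tx":-2.9,"ty":-14.4,"tz":-12.9,"turn":11.7},{"tx":-2.9,"ty":-14.4,"tz":-12.9,"turn":11.7},{"tx":-2.9,"ty":-14.4,"tz":-12.9,"turn":11.7},{"tx":-2.9,"ty":-14.4,"tz":-12.9,"turn":11.7},{"tx":-2.9,"ty":-14.4,"tz":-12.9,"turn":11.7},{"tx":-2.9,"ty":-14.4,"tz":-12.9,"turn":11.7},{"tx":-2.9,"ty":-14.4,"tz":-12.9,"turn":11.7}]' 20
python3 - <<'E'
from h import *
go([568,-100,220],0.108)
E
```

```text
{'tx': -0.36, 'ty': -14.39, 'tz': -12.88, 'turn': 11.73} at [127.9 534.8 205.2] jaw yaw 1.336 j6 -0.07$[0]: bad value
```

```bash
python3 -m jog '[{"grip":1,"tx":-2.9,"ty":0,"tz":0,"turn":0},{"grip":1,"tx":-2.9,"ty":0,"tz":0,"turn":0},{"grip":1,"tx":-2.9,"ty":-7,"tz":-6,"turn":6},{"grip":1,"tx":-2.9,"ty":-7,"tz":-6,"turn":6},{"grip":1,"tx":-2.9,"ty":-14.4,"tz":-12.9,"turn":11.7},{"grip":1,"tx":-2.9,"ty":-14.4,"tz":-12.9,"turn":11.7},{"grip":1,"tx":-2.9,"ty":-14.4,"tz":-12.9,"turn":11.7},{"grip":1,"tx":-2.9,"ty":-14.4,"tz":-12.9,"turn":11.7},{"grip":1,"tx":-2.9,"ty":-14.4,"tz":-12.9,"turn":11.7},{"grip":1,"tx":-2.9,"ty":-14.4,"tz":-12.9,"turn":11.7},{"grip":1,"tx":-2.9,"ty":-14.4,"tz":-12.9,"turn":11.7},{"grip":1,"tx":-2.9,"ty":-14.4,"tz":-12.9,"turn":11.7}]' 20
python3 - <<'E'
from h import *
go([568,-100,260],0.108)
E
```

```text
clock: 1.25
eef_pos: [366.1, 191.4, 308.6]
eef_rot: [0.319, 1.57, 0.424]
wrist_force: [0.5, 0.6, -0.2]
finger_gap: 93.5
{'tx': 1.22, 'ty': -7.77, 'tz': 4.26, 'turn': -0.03} at [366.1 191.4 308.6] jaw yaw 0.104 j6 0.29
```

```bash
python3 -m jog '[{"grip":1,"tx":0,"ty":-7.8,"tz":4.3,"turn":0},{"grip":1,"tx":0,"ty":-7.8,"tz":4.3,"turn":0},{"grip":1,"tx":0,"ty":-7.8,"tz":4.3,"turn":0},{"grip":1,"tx":0,"ty":-7.8,"tz":4.3,"turn":0},{"grip":1,"tx":0,"ty":-7.8,"tz":4.3,"turn":0},{"grip":1,"tx":0,"ty":-7.8,"tz":4.3,"turn":0},{"grip":1,"tx":0,"ty":-7.8,"tz":4.3,"turn":0},{"grip":1,"tx":0,"ty":-7.8,"tz":4.3,"turn":0},{"grip":1,"tx":1.2,"ty":-7.8,"tz":4.3,"turn":0},{"grip":1,"tx":1.2,"ty":-7.8,"tz":4.3,"turn":0},{"grip":1,"tx":1.2,"ty":-7.8,"tz":4.3,"turn":0},{"grip":1,"tx":1.2,"ty":-7.8,"tz":4.3,"turn":0}]' 20
python3 - <<'E'
from h import *
go([568,-100,129],0.108)
t=cam("top"); s=cam("side")
a=cv2.resize(t["image"][90:290,250:450],(400,400)); b=cv2.resize(s["image"][100:300,270:470],(400,400))
cv2.imwrite("pics/w1.png",np.hstack([a,b])[:,:,::-1])
E
```

```text
clock: 2.25
eef_pos: [570.6, -97.0, 260.7]
eef_rot: [2.627, 1.57, 2.738]
wrist_force: [-0.5, -0.6, 0.1]
finger_gap: 94.0
{'tx': 3.29, 'ty': -0.07, 'tz': -0.07, 'turn': 0.03} at [570.6 -97.  260.7] jaw yaw 0.111 j6 -0.34
```

View pics/w1.png

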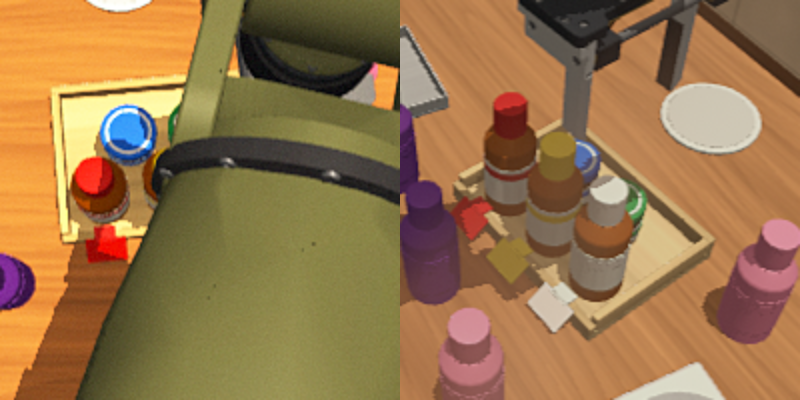

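```bash
python3 - <<'E'
from h import *
np.set_printoptions(precision=1,suppress=True)
s=cam("side")
for n,uv,z in [("white captop",(375.5,192.5),164),("white capmid",(374,200),146),("yellow captop",(349,172.5),164),("red captop",(325.5,151.5),164)]:
    print(n,ray(s,*uv,z))
for p in [(568,-100),(559.4,-27.2),(548,45)]:
    print(p,"side proj top",proj(s,[*p,164]),"bottom",proj(s,[*p,12]))
E
```

```text
white captop [571.3 -97.9 164. ]
white capmid [ 568.5 -100.1  146. ]
yellow captop [557.1 -29.7 164. ]
red captop [548.3  44.3 164. ]
(568, -100) side proj top (np.float64(374.7141648793954), np.float64(193.92624506234253)) bottom (np.float64(367.64764131291406), np.float64(239.63779004650786))
(559.4, -27.2) side proj top (np.float64(349.2972770211964), np.float64(171.26440201151814)) bottom (np.float64(345.82374421704924), np.float64(217.99136972807474))
(548, 45) side proj top (np.float64(325.20557599231626), np.float64(151.3536873206393)) bottom (np.float64(324.86958429553846), np.float64(198.73532353762505))
```

```bash
python3 -m jog '[{"grip":1,"tx":1,"ty":-0.07,"tz":-0.06,"turn":0},{"grip":1,"tx":2,"ty":-0.07,"tz":-0.06,"turn":0},{"grip":1,"tx":2.7,"ty":-0.07,"tz":-0.06,"turn":0},{"grip":1,"tx":3.22,"ty":-0.07,"tz":-0.06,"turn":0},{"grip":1,"tx":3.22,"ty":-0.07,"tz":-0.06,"turn":0},{"grip":1,"tx":3.22,"ty":-0.07,"tz":-0.06,"turn":0},{"grip":0.3,"tx":3.22,"ty":-0.07,"tz":-0.06,"turn":0},{"grip":0.3,"tx":3.22,"ty":-0.07,"tz":-0.06,"turn":0},{"grip":0.3,"tx":3.22,"ty":-0.07,"tz":-0.06,"turn":0},{"grip":0.3,"tx":3.22,"ty":-0.07,"tz":-0.06,"turn":0},{"grip":0.3,"tx":3.22,"ty":-0.07,"tz":-0.06,"turn":0},{"grip":0.3,"tx":3.22,"ty":-0.07,"tz":-0.06,"turn":0}]' 20
python3 -m jog '[{"grip":0.2,"tx":0,"ty":0,"tz":0,"turn":0},{"grip":0.2,"tx":0,"ty":0,"tz":0,"turn":0},{"grip":0.2,"tx":0,"ty":0,"tz":0,"turn":0},{"grip":0.2,"tx":0,"ty":0,"tz":0,"turn":0},{"grip":0.2,"tx":0,"ty":0,"tz":0,"turn":0},{"grip":0.2,"tx":0,"ty":0,"tz":0,"turn":0}]'
```

```text
clock: 3.4
eef_pos: [569.0, -100.9, 131.8]
eef_rot: [-0.359, 1.57, -0.249]
wrist_force: [0.1, 0.7, 0.5]
finger_gap: 57.4
clock: 3.9
eef_pos: [568.9, -100.8, 131.5]
eef_rot: [2.879, 1.571, 2.99]
wrist_force: [0.6, 0.8, -0.2]
finger_gap: 35.8
```

```bash
python3 -m jog '[{"grip":0.2,"tx":-0.5,"ty":0,"tz":0,"turn":0},{"grip":0.2,"tx":-1,"ty":0,"tz":0,"turn":0},{"grip":0.2,"tx":-1.7,"ty":0,"tz":0,"turn":0},{"grip":0.2,"tx":-2.4,"ty":0,"tz":0,"turn":0},{"grip":0.2,"tx":-3.1,"ty":0,"tz":0,"turn":0},{"grip":0.2,"tx":-3.8,"ty":0,"tz":0,"turn":0},{"grip":0.2,"tx":-4.5,"ty":0,"tz":0,"turn":0},{"grip":0.2,"tx":-4.5,"ty":0,"tz":0,"turn":0}]'
python3 - <<'E'
from h import *
go([400,323,310],0.108)
E
```

```text
clock: 4.57
eef_pos: [569.9, -101.0, 316.9]
eef_rot: [-0.343, 1.563, -0.232]
wrist_force: [0.1, -0.1, -2.5]
finger_gap: 35.6
{'tx': 0.12, 'ty': 11.01, 'tz': -3.05, 'turn': 0.03} at [ 569.9 -101.   316.9] jaw yaw 0.111 j6 -0.35
```

```bash
python3 -m jog '[{"grip":0.2,"tx":0,"ty":0.3,"tz":-0.08,"turn":0},{"grip":0.2,"tx":0,"ty":0.8,"tz":-0.22,"turn":0},{"grip":0.2,"tx":0,"ty":1.5,"tz":-0.42,"turn":0},{"grip":0.2,"tx":0,"ty":2.3,"tz":-0.64,"turn":0},{"grip":0.2,"tx":0,"ty":3.1,"tz":-0.86,"turn":0},{"grip":0.2,"tx":0,"ty":3.9,"tz":-1.08,"turn":0},{"grip":0.2,"tx":0,"ty":4.7,"tz":-1.3,"turn":0},{"grip":0.2,"tx":0,"ty":5.5,"tz":-1.52,"turn":0},{"grip":0.2,"tx":0,"ty":6.3,"tz":-1.74,"turn":0},{"grip":0.2,"tx":0,"ty":7.1,"tz":-1.97,"turn":0},{"grip":0.2,"tx":0,"ty":7.9,"tz":-2.19,"turn":0},{"grip":0.2,"tx":0,"ty":8.5,"tz":-2.36,"turn":0}]'
python3 - <<'E'
from h import *
go([400,323,310],0.108)
E
```

```text
clock: 5.57
eef_pos: [435.3, 228.8, 309.5]
eef_rot: [-2.986, 1.568, -2.874]
wrist_force: [0.8, -0.2, -3.5]
finger_gap: 35.9
{'tx': -0.01, 'ty': 2.44, 'tz': -0.62, 'turn': 0.04} at [435.3 228.8 309.5] jaw yaw 0.112 j6 0.3
```

```bash
python3 -m jog '[{"grip":0.2,"tx":0,"ty":0.7,"tz":-0.19,"turn":0},{"grip":0.2,"tx":0,"ty":1.4,"tz":-0.38,"turn":0},{"grip":0.2,"tx":0,"ty":2,"tz":-0.54,"turn":0},{"grip":0.2,"tx":0,"ty":2.5,"tz":-0.67,"turn":0},{"grip":0.2,"tx":0,"ty":2.5,"tz":-0.67,"turn":0},{"grip":0.2,"tx":0,"ty":2.5,"tz":-0.67,"turn":0},{"grip":0.2,"tx":0,"ty":2.5,"tz":-0.67,"turn":0}]'
python3 - <<'E'
from h import *
go([400,323,126],0.108)
t=cam("top"); s=cam("side")
a=cv2.resize(t["image"][100:300,100:300],(400,400)); b=cv2.resize(s["image"][50:250,130:330],(400,400))
cv2.imwrite("pics/w2.png",np.hstack([a,b])[:,:,::-1])
E
```

```text
clock: 6.15
eef_pos: [399.4, 322.7, 310.3]
eef_rot: [-2.562, 1.569, -2.451]
wrist_force: [0.6, -0.3, -4.1]
finger_gap: 35.5
{'tx': 4.61, 'ty': 0.01, 'tz': 0.02, 'turn': 0.03} at [399.4 322.7 310.3] jaw yaw 0.111 j6 0.5
```

View pics/w2.png

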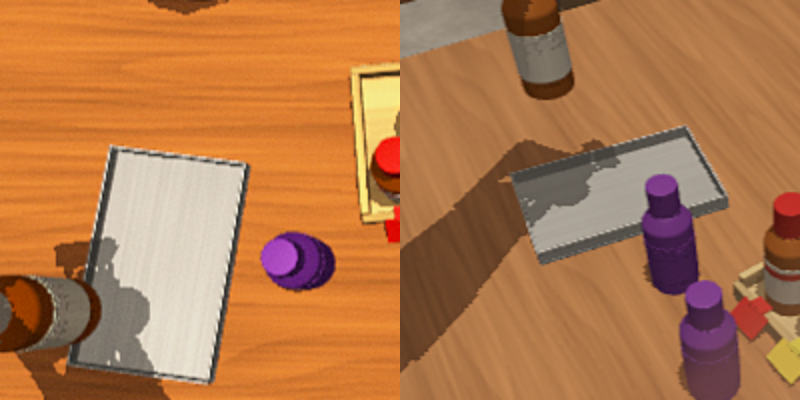

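```bash
python3 - <<'E'
from h import *
s=cam("side")
print(*[ray(s,130+(a-400)/2,50+b/2,22)[:2].round() for a,b in [(511,174),(688,127),(727,201),(541,254)]])
E
python3 -m jog '[{"grip":0.2,"tx":0.4,"ty":0,"tz":0,"turn":0},{"grip":0.2,"tx":1,"ty":0,"tz":0,"turn":0},{"grip":0.2,"tx":1.8,"ty":0,"tz":0,"turn":0},{"grip":0.2,"tx":2.6,"ty":0,"tz":0,"turn":0},{"grip":0.2,"tx":3.3,"ty":0,"tz":0,"turn":0},{"grip":0.2,"tx":3.9,"ty":0,"tz":0,"turn":0},{"grip":0.2,"tx":4.3,"ty":0,"tz":0,"turn":0},{"grip":0.2,"tx":4.55,"ty":0,"tz":0,"turn":0},{"grip":0.2,"tx":4.6,"ty":0,"tz":0,"turn":0},{"grip":0.2,"tx":4.6,"ty":0,"tz":0,"turn":0},{"grip":0.2,"tx":4.6,"ty":0,"tz":0,"turn":0}]'
python3 -m jog '[{"grip":0.2,"tx":0.02,"ty":0,"tz":0,"turn":0},{"grip":0.2,"tx":0.04,"ty":0,"tz":0,"turn":0},{"grip":0.2,"tx":0.06,"ty":0,"tz":0,"turn":0},{"grip":0.2,"tx":0.06,"ty":0,"tz":0,"turn":0},{"grip":0.2,"tx":0.06,"ty":0,"tz":0,"turn":0}]'
```

```text
[336. 410.] [582. 377.] [558. 217.] [321. 251.]
clock: 7.22
eef_pos: [400.4, 323.2, 128.6]
eef_rot: [0.473, 1.569, 0.583]
wrist_force: [0.4, 0.3, -3.5]
finger_gap: 35.7
clock: 7.63
eef_pos: [399.8, 323.2, 125.3]
eef_rot: [0.616, 1.571, 0.726]
wrist_force: [0.3, 0.2, -3.2]
finger_gap: 35.8
```

```bash
python3 -m jog '[{"grip":0.2,"tx":0.02,"ty":0,"tz":0,"turn":0},{"grip":0.2,"tx":0.04,"ty":0,"tz":0,"turn":0},{"grip":0.2,"tx":0.05,"ty":0,"tz":0,"turn":0},{"grip":0.2,"tx":0.05,"ty":0,"tz":0,"turn":0},{"grip":0.2,"tx":0.05,"ty":0,"tz":0,"turn":0}]'
```

```text
clock: 8.05
eef_pos: [399.8, 323.1, 123.1]
eef_rot: [-2.64, 1.571, -2.529]
wrist_force: [-0.2, -0.7, -4.1]
finger_gap: 35.6
```

```bash
python3 -m jog '[{"grip":0.2,"tx":0.02,"ty":0,"tz":0,"turn":0},{"grip":0.2,"tx":0.04,"ty":0,"tz":0,"turn":0},{"grip":0.2,"tx":0.04,"ty":0,"tz":0,"turn":0},{"grip":0.2,"tx":0.04,"ty":0,"tz":0,"turn":0}]'
```

```text
clock: 8.38
eef_pos: [400.0, 323.6, 122.6]
eef_rot: [0.781, 1.569, 0.892]
wrist_force: [-2.3, 0.9, 7.0]
finger_gap: 35.4
```

```bash
python3 -m jog '[{"grip":0.6,"tx":0,"ty":0,"tz":0,"turn":0},{"grip":0.6,"tx":0,"ty":0,"tz":0,"turn":0},{"grip":0.6,"tx":0,"ty":0,"tz":0,"turn":0},{"grip":1,"tx":0,"ty":0,"tz":0,"turn":0},{"grip":1,"tx":0,"ty":0,"tz":0,"turn":0},{"grip":1,"tx":0,"ty":0,"tz":0,"turn":0},{"grip":1,"tx":-0.5,"ty":0,"tz":0,"turn":0},{"grip":1,"tx":-1.2,"ty":0,"tz":0,"turn":0},{"grip":1,"tx":-2,"ty":0,"tz":0,"turn":0},{"grip":1,"tx":-3,"ty":0,"tz":0,"turn":0},{"grip":1,"tx":-3.5,"ty":0,"tz":0,"turn":0},{"grip":1,"tx":-3.5,"ty":0,"tz":0,"turn":0}]'
python3 - <<'E'
from h import *
go([558.5,-28,260],0.108)
E
```

```text
clock: 9.38
eef_pos: [400.9, 323.9, 266.4]
eef_rot: [0.498, 1.563, 0.608]
wrist_force: [0.3, 0.3, 0.2]
finger_gap: 94.0
{'tx': 0.15, 'ty': -9.18, 'tz': 2.94, 'turn': 0.03} at [400.9 323.9 266.4] jaw yaw 0.111 j6 0.5
```

```bash
python3 -m jog '[{"grip":1,"tx":0,"ty":-1,"tz":0.3,"turn":0},{"grip":1,"tx":0,"ty":-2,"tz":0.6,"turn":0},{"grip":1,"tx":0,"ty":-3,"tz":1,"turn":0},{"grip":1,"tx":0,"ty":-4,"tz":1.3,"turn":0},{"grip":1,"tx":0,"ty":-5,"tz":1.6,"turn":0},{"grip":1,"tx":0,"ty":-6,"tz":1.9,"turn":0},{"grip":1,"tx":0,"ty":-7,"tz":2.2,"turn":0},{"grip":1,"tx":0,"ty":-8,"tz":2.6,"turn":0},{"grip":1,"tx":0,"ty":-8.7,"tz":2.8,"turn":0},{"grip":1,"tx":0,"ty":-9.2,"tz":2.94,"turn":0},{"grip":1,"tx":0,"ty":-9.2,"tz":2.94,"turn":0},{"grip":1,"tx":0,"ty":-9.2,"tz":2.94,"turn":0}]'
python3 - <<'E'
from h import *
go([558.5,-28,132],0.108)
E
```

```text
clock: 10.38
eef_pos: [557.2, -30.3, 260.4]
eef_rot: [2.873, 1.569, 2.982]
wrist_force: [0.0, -0.4, 0.4]
finger_gap: 94.1
{'tx': 3.21, 'ty': 0.05, 'tz': 0.04, 'turn': 0.01} at [557.2 -30.3 260.4] jaw yaw 0.109 j6 -0.23
```

```bash
python3 -m jog '[{"grip":1,"tx":1,"ty":0.05,"tz":0.04,"turn":0},{"grip":1,"tx":2,"ty":0.05,"tz":0.04,"turn":0},{"grip":1,"tx":2.7,"ty":0.05,"tz":0.04,"turn":0},{"grip":1,"tx":3.21,"ty":0.05,"tz":0.04,"turn":0},{"grip":1,"tx":3.21,"ty":0.05,"tz":0.04,"turn":0},{"grip":1,"tx":3.21,"ty":0.05,"tz":0.04,"turn":0},{"grip":0.5,"tx":3.21,"ty":0.05,"tz":0.04,"turn":0},{"grip":0.2,"tx":3.21,"ty":0.05,"tz":0.04,"turn":0},{"grip":0.2,"tx":3.21,"ty":0.05,"tz":0.04,"turn":0},{"grip":0.2,"tx":3.21,"ty":0.05,"tz":0.04,"turn":0},{"grip":0.2,"tx":3.21,"ty":0.05,"tz":0.04,"turn":0},{"grip":0.2,"tx":3.21,"ty":0.05,"tz":0.04,"turn":0}]'
python3 -m jog '[{"grip":0.2,"tx":0,"ty":0,"tz":0,"turn":0},{"grip":0.2,"tx":0,"ty":0,"tz":0,"turn":0},{"grip":0.2,"tx":0,"ty":0,"tz":0,"turn":0},{"grip":0.2,"tx":0,"ty":0,"tz":0,"turn":0},{"grip":0.2,"tx":0,"ty":0,"tz":0,"turn":0},{"grip":0.2,"tx":0,"ty":0,"tz":0,"turn":0}]'
```

```text
clock: 11.38
eef_pos: [558.8, -27.5, 133.5]
eef_rot: [-0.247, 1.57, -0.136]
wrist_force: [0.2, 0.0, 0.1]
finger_gap: 57.4
clock: 11.88
eef_pos: [558.8, -27.5, 133.1]
eef_rot: [-0.227, 1.571, -0.117]
wrist_force: [0.4, 0.1, -0.3]
finger_gap: 35.7
```

```bash
python3 -m jog '[{"grip":0.2,"tx":-0.5,"ty":0,"tz":0,"turn":0},{"grip":0.2,"tx":-1,"ty":0,"tz":0,"turn":0},{"grip":0.2,"tx":-1.7,"ty":0,"tz":0,"turn":0},{"grip":0.2,"tx":-2.4,"ty":0,"tz":0,"turn":0},{"grip":0.2,"tx":-3.1,"ty":0,"tz":0,"turn":0},{"grip":0.2,"tx":-3.8,"ty":0,"tz":0,"turn":0},{"grip":0.2,"tx":-4.5,"ty":0,"tz":0,"turn":0},{"grip":0.2,"tx":-4.6,"ty":0,"tz":0,"turn":0},{"grip":0.2,"tx":-4.6,"ty":0,"tz":0,"turn":0}]'
python3 - <<'E'
from h import *
go([500,312,315],0.108)
E
```

```text
clock: 12.63
eef_pos: [559.1, -27.5, 318.0]
eef_rot: [-0.219, 1.569, -0.109]
wrist_force: [0.2, -0.9, -3.1]
finger_gap: 35.8
{'tx': 0.07, 'ty': 8.6, 'tz': -0.53, 'turn': 0.03} at [559.1 -27.5 318. ] jaw yaw 0.111 j6 -0.23
```

```bash
python3 -m jog '[{"grip":0.2,"tx":0,"ty":0.3,"tz":-0.02,"turn":0},{"grip":0.2,"tx":0,"ty":0.9,"tz":-0.06,"turn":0},{"grip":0.2,"tx":0,"ty":1.7,"tz":-0.1,"turn":0},{"grip":0.2,"tx":0,"ty":2.6,"tz":-0.16,"turn":0},{"grip":0.2,"tx":0,"ty":3.5,"tz":-0.22,"turn":0},{"grip":0.2,"tx":0,"ty":4.4,"tz":-0.27,"turn":0},{"grip":0.2,"tx":0,"ty":5.3,"tz":-0.33,"turn":0},{"grip":0.2,"tx":0,"ty":6.2,"tz":-0.38,"turn":0},{"grip":0.2,"tx":0,"ty":7.1,"tz":-0.44,"turn":0},{"grip":0.2,"tx":0,"ty":7.8,"tz":-0.48,"turn":0},{"grip":0.2,"tx":0,"ty":8.3,"tz":-0.51,"turn":0},{"grip":0.2,"tx":0,"ty":8.6,"tz":-0.53,"turn":0}]'
python3 -m jog '[{"grip":0.2,"tx":0,"ty":0,"tz":0,"turn":0},{"grip":0.2,"tx":0,"ty":0,"tz":0,"turn":0},{"grip":0.2,"tx":0,"ty":0,"tz":0,"turn":0}]'
python3 - <<'E'
from h import *
go([500,312,125.5],0.108)
E
```

```text
clock: 13.63
eef_pos: [498.1, 314.5, 314.6]
eef_rot: [-2.839, 1.567, -2.726]
wrist_force: [-0.3, 0.2, -2.6]
finger_gap: 35.6
clock: 13.88
eef_pos: [499.7, 311.2, 316.5]
eef_rot: [-2.558, 1.57, -2.448]
wrist_force: [-0.5, 0.5, -2.1]
finger_gap: 35.7
{'tx': 4.77, 'ty': 0.02, 'tz': 0.01, 'turn': 0.02} at [499.7 311.2 316.5] jaw yaw 0.11 j6 0.38
```

```bash
python3 -m jog '[{"grip":0.2,"tx":0.4,"ty":0,"tz":0,"turn":0},{"grip":0.2,"tx":1,"ty":0,"tz":0,"turn":0},{"grip":0.2,"tx":1.8,"ty":0,"tz":0,"turn":0},{"grip":0.2,"tx":2.6,"ty":0,"tz":0,"turn":0},{"grip":0.2,"tx":3.4,"ty":0,"tz":0,"turn":0},{"grip":0.2,"tx":4.0,"ty":0,"tz":0,"turn":0},{"grip":0.2,"tx":4.4,"ty":0,"tz":0,"turn":0},{"grip":0.2,"tx":4.65,"ty":0,"tz":0,"turn":0},{"grip":0.2,"tx":4.72,"ty":0,"tz":0,"turn":0},{"grip":0.2,"tx":4.75,"ty":0,"tz":0,"turn":0},{"grip":0.2,"tx":4.77,"ty":0,"tz":0,"turn":0},{"grip":0.2,"tx":4.77,"ty":0,"tz":0,"turn":0}]'
python3 -m jog '[{"grip":0.2,"tx":0.02,"ty":0,"tz":0,"turn":0},{"grip":0.2,"tx":0.04,"ty":0,"tz":0,"turn":0},{"grip":0.2,"tx":0.04,"ty":0,"tz":0,"turn":0},{"grip":0.2,"tx":0.04,"ty":0,"tz":0,"turn":0}]'
```

```text
clock: 14.88
eef_pos: [500.1, 312.1, 127.4]
eef_rot: [0.369, 1.569, 0.479]
wrist_force: [0.1, 0.1, -2.2]
finger_gap: 35.5
clock: 15.22
eef_pos: [499.7, 312.1, 124.9]
eef_rot: [0.382, 1.571, 0.493]
wrist_force: [-0.1, 0.6, -2.4]
finger_gap: 35.3
```

```bash
python3 -m jog '[{"grip":0.2,"tx":0.02,"ty":0,"tz":0,"turn":0},{"grip":0.2,"tx":0.03,"ty":0,"tz":0,"turn":0},{"grip":0.2,"tx":0.03,"ty":0,"tz":0,"turn":0},{"grip":0.2,"tx":0.03,"ty":0,"tz":0,"turn":0}]'
```

```text
clock: 15.55
eef_pos: [499.8, 312.2, 124.1]
eef_rot: [0.42, 1.57, 0.531]
wrist_force: [-1.1, -0.7, 4.4]
finger_gap: 35.6
```

```bash
python3 -m jog '[{"grip":0.6,"tx":0,"ty":0,"tz":0,"turn":0},{"grip":0.6,"tx":0,"ty":0,"tz":0,"turn":0},{"grip":0.6,"tx":0,"ty":0,"tz":0,"turn":0},{"grip":1,"tx":0,"ty":0,"tz":0,"turn":0},{"grip":1,"tx":0,"ty":0,"tz":0,"turn":0},{"grip":1,"tx":0,"ty":0,"tz":0,"turn":0},{"grip":1,"tx":-0.5,"ty":0,"tz":0,"turn":0},{"grip":1,"tx":-1.2,"ty":0,"tz":0,"turn":0},{"grip":1,"tx":-2,"ty":0,"tz":0,"turn":0},{"grip":1,"tx":-3,"ty":0,"tz":0,"turn":0},{"grip":1,"tx":-3.5,"ty":0,"tz":0,"turn":0},{"grip":1,"tx":-3.5,"ty":0,"tz":0,"turn":0}]'
python3 - <<'E'
from h import *
np.set_printoptions(precision=1,suppress=True)
t=cam("top"); s=cam("side")
for c,n,b in ((t,"top",(330,130,370,175)),(s,"side",(365,180,400,235))):
    for q in blobs(c,*HS["green"],b)[:1]: print(n,q[0],q[2],ray(c,*q[0][0],70)[:2],"rect",ray(c,*q[1][0],70)[:2])
a=cv2.resize(t["image"][110:270,260:520],(780,480),interpolation=cv2.INTER_CUBIC)
cv2.imwrite("pics/g1.png",a[:,:,::-1])
b=cv2.resize(s["image"][50:370,130:490],(675,600),interpolation=cv2.INTER_CUBIC)
cv2.imwrite("pics/g2.png",b[:,:,::-1])
E
```

```text
clock: 16.55
eef_pos: [500.7, 312.7, 268.9]
eef_rot: [0.39, 1.563, 0.501]
wrist_force: [0.1, 0.2, 1.0]
finger_gap: 93.8
top ((347.0, 153.86207580566406), 14.996143341064453) 591.0 [619.6 -54.4] rect [620.4 -55.5]
side ((378.5, 199.5), 9.617792129516602) 208.0 [620.5 -56.8] rect [621.4 -55.6]
```

View pics/g1.png

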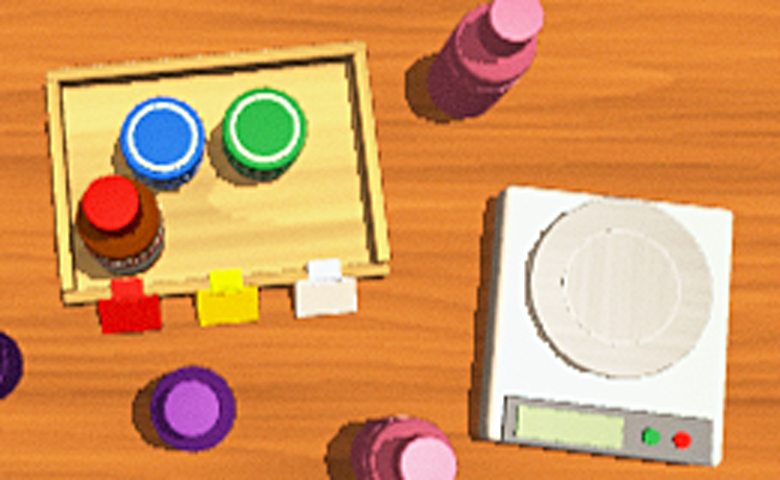

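View pics/g2.png

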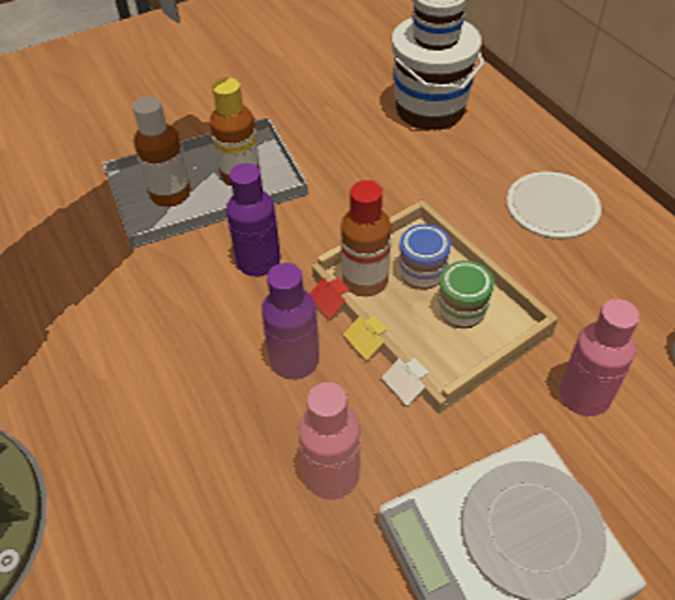

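```bash
cat >> h.py <<'E'
def tri(a,ua,b,ub):
    A=[];d=[]
    for c,(u,v) in ((a,ua),(b,ub)):
        r=ray(c,u,v,0)-c["eye"]; r/=np.linalg.norm(r); P=np.eye(3)-np.outer(r,r); A.append(P); d.append(P@c["eye"])
    return np.linalg.lstsq(np.vstack(A),np.hstack(d),rcond=None)[0]
E
python3 - <<'E'
from h import *
np.set_printoptions(precision=1,suppress=True)
t=cam("top"); s=cam("side")
print("pan",ray(t,467.5,205.5,50),ray(s,414.8,332.2,50))
for n,a,b in (("yellow",(336,212.3),(324.1,230.3)),("white",(369,208.8),(346,253.2))):
    p=tri(t,a,s,b); print(n,p,"place",p+60*np.array([np.cos(.108),np.sin(.108),0]))
go([620.5,-55.5,200],0.108)
E
```

```text
pan [ 512.6 -317.    50. ] [ 510.4 -317.8   50. ]
yellow [498.  -33.1  16. ] place [557.7 -26.7  16. ]
white [ 506.6 -107.6   18.3] place [ 566.2 -101.1   18.3]
{'tx': 1.55, 'ty': -9.46, 'tz': 2.0, 'turn': 0.03} at [499.3 311.8 261.9] jaw yaw 0.111 j6 0.39
```

```bash
python3 -m jog '[{"grip":1,"tx":0,"ty":-1,"tz":0.2,"turn":0},{"grip":1,"tx":0,"ty":-2,"tz":0.4,"turn":0},{"grip":1,"tx":0,"ty":-3,"tz":0.6,"turn":0},{"grip":1,"tx":0,"ty":-4,"tz":0.8,"turn":0},{"grip":1,"tx":0,"ty":-5,"tz":1.1,"turn":0},{"grip":1,"tx":0,"ty":-6,"tz":1.3,"turn":0},{"grip":1,"tx":0,"ty":-7,"tz":1.5,"turn":0},{"grip":1,"tx":0,"ty":-8,"tz":1.7,"turn":0},{"grip":1,"tx":0,"ty":-9,"tz":1.9,"turn":0},{"grip":1,"tx":0.5,"ty":-9.46,"tz":2,"turn":0},{"grip":1,"tx":1.3,"ty":-9.46,"tz":2,"turn":0},{"grip":1,"tx":1.3,"ty":-9.46,"tz":2,"turn":0}]'
python3 -m jog '[{"grip":1,"tx":0,"ty":0,"tz":0,"turn":0},{"grip":1,"tx":0,"ty":0,"tz":0,"turn":0}]'
python3 - <<'E'
from h import *
go([620.5,-55.5,45],0.108)
E
```

```text
clock: 17.75
eef_pos: [618.7, -56.1, 204.0]
eef_rot: [2.885, 1.56, 2.993]
wrist_force: [0.4, -0.1, -1.8]
finger_gap: 93.9
clock: 17.92
eef_pos: [621.2, -54.5, 212.6]
eef_rot: [-0.175, 1.57, -0.063]
wrist_force: [-0.4, 0.7, 1.0]
finger_gap: 94.1
{'tx': 4.19, 'ty': -0.02, 'tz': -0.02, 'turn': 0.03} at [621.2 -54.5 212.6] jaw yaw 0.112 j6 -0.26
```

```bash
python3 -m jog '[{"grip":1,"tx":0.8,"ty":-0.02,"tz":-0.02,"turn":0},{"grip":1,"tx":1.6,"ty":-0.02,"tz":-0.02,"turn":0},{"grip":1,"tx":2.4,"ty":-0.02,"tz":-0.02,"turn":0},{"grip":1,"tx":3.2,"ty":-0.02,"tz":-0.02,"turn":0},{"grip":1,"tx":3.8,"ty":-0.02,"tz":-0.02,"turn":0},{"grip":1,"tx":4.19,"ty":-0.02,"tz":-0.02,"turn":0},{"grip":1,"tx":4.19,"ty":-0.02,"tz":-0.02,"turn":0},{"grip":0.5,"tx":4.19,"ty":-0.02,"tz":-0.02,"turn":0},{"grip":0.5,"tx":4.19,"ty":-0.02,"tz":-0.02,"turn":0},{"grip":0.5,"tx":4.19,"ty":-0.02,"tz":-0.02,"turn":0},{"grip":0.5,"tx":4.19,"ty":-0.02,"tz":-0.02,"turn":0},{"grip":0.5,"tx":4.19,"ty":-0.02,"tz":-0.02,"turn":0}]' 20
python3 -m jog '[{"grip":0.5,"tx":0,"ty":0,"tz":0,"turn":0},{"grip":0.5,"tx":0,"ty":0,"tz":0,"turn":0},{"grip":0.5,"tx":0,"ty":0,"tz":0,"turn":0}]'
```

```text
clock: 18.92
eef_pos: [620.8, -56.1, 45.1]
eef_rot: [-0.244, 1.569, -0.133]
wrist_force: [3.1, 0.2, 2.7]
finger_gap: 63.9
clock: 19.17
eef_pos: [620.9, -56.1, 45.0]
eef_rot: [-0.174, 1.569, -0.064]
wrist_force: [-0.1, 1.1, 5.6]
finger_gap: 61.6
```

```bash
python3 -m jog '[{"grip":0.5,"tx":-0.3,"ty":0,"tz":0,"turn":0},{"grip":0.5,"tx":-0.8,"ty":0,"tz":0,"turn":0},{"grip":0.5,"tx":-1.5,"ty":0,"tz":0,"turn":0},{"grip":0.5,"tx":-2.2,"ty":0,"tz":0,"turn":0},{"grip":0.5,"tx":-2.9,"ty":0,"tz":0,"turn":0},{"grip":0.5,"tx":-3.6,"ty":0,"tz":0,"turn":0},{"grip":0.5,"tx":-4.3,"ty":0,"tz":0,"turn":0},{"grip":0.5,"tx":-4.9,"ty":0,"tz":0,"turn":0},{"grip":0.5,"tx":-5.0,"ty":0,"tz":0,"turn":0},{"grip":0.5,"tx":-5.0,"ty":0,"tz":0,"turn":0}]'
python3 - <<'E'
from h import *
go([511.5,-317.4,240],0.108)
E
```

```text
clock: 20.0
eef_pos: [620.4, -56.1, 245.1]
eef_rot: [-0.29, 1.569, -0.179]
wrist_force: [-0.3, -0.5, -4.5]
finger_gap: 61.3
{'tx': 0.12, 'ty': -6.19, 'tz': -3.43, 'turn': 0.03} at [620.4 -56.1 245.1] jaw yaw 0.111 j6 -0.26
```

```bash
python3 -m jog '[{"grip":0.5,"tx":0,"ty":-0.3,"tz":-0.17,"turn":0},{"grip":0.5,"tx":0,"ty":-0.8,"tz":-0.44,"turn":0},{"grip":0.5,"tx":0,"ty":-1.5,"tz":-0.83,"turn":0},{"grip":0.5,"tx":0,"ty":-2.2,"tz":-1.22,"turn":0},{"grip":0.5,"tx":0,"ty":-2.9,"tz":-1.61,"turn":0},{"grip":0.5,"tx":0,"ty":-3.6,"tz":-2,"turn":0},{"grip":0.5,"tx":0,"ty":-4.3,"tz":-2.39,"turn":0},{"grip":0.5,"tx":0,"ty":-5,"tz":-2.77,"turn":0},{"grip":0.5,"tx":0,"ty":-5.6,"tz":-3.1,"turn":0},{"grip":0.5,"tx":0,"ty":-6,"tz":-3.33,"turn":0},{"grip":0.5,"tx":0,"ty":-6.19,"tz":-3.43,"turn":0},{"grip":0.5,"tx":0,"ty":-6.19,"tz":-3.43,"turn":0}]'
python3 -m jog '[{"grip":0.5,"tx":0,"ty":0,"tz":0,"turn":0},{"grip":0.5,"tx":0,"ty":0,"tz":0,"turn":0},{"grip":0.5,"tx":0,"ty":0,"tz":0,"turn":0}]'
python3 - <<'E'
from h import *
go([511.5,-317.4,86],0.108)
E
```

```text
clock: 21.0
eef_pos: [510.0, -318.6, 242.2]
eef_rot: [2.503, 1.568, 2.611]
wrist_force: [0.3, 0.8, -3.2]
finger_gap: 61.4
clock: 21.25
eef_pos: [511.8, -316.2, 243.7]
eef_rot: [2.082, 1.57, 2.194]
wrist_force: [0.9, 0.2, -2.6]
finger_gap: 61.5
{'tx': 3.94, 'ty': -0.03, 'tz': -0.01, 'turn': 0.04} at [ 511.8 -316.2  243.7] jaw yaw 0.112 j6 -0.73
```

```bash
python3 -m jog '[{"grip":0.5,"tx":0.4,"ty":-0.02,"tz":-0.01,"turn":0},{"grip":0.5,"tx":1,"ty":-0.02,"tz":-0.01,"turn":0},{"grip":0.5,"tx":1.7,"ty":-0.02,"tz":-0.01,"turn":0},{"grip":0.5,"tx":2.4,"ty":-0.02,"tz":-0.01,"turn":0},{"grip":0.5,"tx":3,"ty":-0.02,"tz":-0.01,"turn":0},{"grip":0.5,"tx":3.5,"ty":-0.02,"tz":-0.01,"turn":0},{"grip":0.5,"tx":3.8,"ty":-0.02,"tz":-0.01,"turn":0},{"grip":0.5,"tx":3.93,"ty":-0.02,"tz":-0.01,"turn":0},{"grip":0.5,"tx":3.97,"ty":-0.02,"tz":-0.01,"turn":0},{"grip":0.5,"tx":3.97,"ty":-0.02,"tz":-0.01,"turn":0}]'
python3 -m jog '[{"grip":0.5,"tx":0.02,"ty":0,"tz":0,"turn":0},{"grip":0.5,"tx":0.05,"ty":0,"tz":0,"turn":0},{"grip":0.5,"tx":0.05,"ty":0,"tz":0,"turn":0},{"grip":0.5,"tx":0.05,"ty":0,"tz":0,"turn":0}]'
```

```text
clock: 22.08
eef_pos: [511.5, -318.1, 85.9]
eef_rot: [-0.729, 1.57, -0.617]
wrist_force: [0.0, 0.1, -2.8]
finger_gap: 61.5
clock: 22.42
eef_pos: [511.1, -318.2, 83.6]
eef_rot: [-0.713, 1.57, -0.602]
wrist_force: [0.1, -0.4, -2.7]
finger_gap: 61.2
```

```bash
python3 -m jog '[{"grip":0.5,"tx":0.02,"ty":0,"tz":0,"turn":0},{"grip":0.5,"tx":0.03,"ty":0,"tz":0,"turn":0},{"grip":0.5,"tx":0.03,"ty":0,"tz":0,"turn":0},{"grip":0.5,"tx":0.03,"ty":0,"tz":0,"turn":0}]'
```

```text
clock: 22.75
eef_pos: [511.2, -318.4, 83.0]
eef_rot: [-0.885, 1.57, -0.774]
wrist_force: [-3.3, 1.6, 5.5]
finger_gap: 61.5
```

Contact made, so I'm releasing and lifting.

```bash
python3 -m jog '[{"grip":0.75,"tx":0,"ty":0,"tz":0,"turn":0},{"grip":0.75,"tx":0,"ty":0,"tz":0,"turn":0},{"grip":1,"tx":0,"ty":0,"tz":0,"turn":0},{"grip":1,"tx":0,"ty":0,"tz":0,"turn":0},{"grip":1,"tx":0,"ty":0,"tz":0,"turn":0},{"grip":1,"tx":-0.5,"ty":0,"tz":0,"turn":0},{"grip":1,"tx":-1.2,"ty":0,"tz":0,"turn":0},{"grip":1,"tx":-2,"ty":0,"tz":0,"turn":0},{"grip":1,"tx":-3,"ty":0,"tz":0,"turn":0},{"grip":1,"tx":-4,"ty":0,"tz":0,"turn":0},{"grip":1,"tx":-4.5,"ty":0,"tz":0,"turn":0},{"grip":1,"tx":-4.5,"ty":0,"tz":0,"turn":0}]'
python3 - <<'E'
from h import *
np.set_printoptions(precision=1,suppress=True)
s=cam("side")
for q in blobs(s,*HS["green"],(380,260,460,380),40)[:1]: print(q[0],ray(s,*q[1][0],108)[:2])
cv2.imwrite("pics/p1.png",cv2.resize(s["image"][240:400,310:510],(600,480))[:,:,::-1])
go([499.8,312.1,270],0.108)
E
```

```text
clock: 23.75
eef_pos: [512.1, -318.9, 267.5]
eef_rot: [-0.73, 1.563, -0.619]
wrist_force: [0.2, -0.2, 0.1]
finger_gap: 94.0
((421.0, 321.0), 20.808752059936523) [ 507.2 -320.2]
{'tx': -0.18, 'ty': 15.7, 'tz': 1.45, 'turn': 0.03} at [ 511.5 -318.5  264.2] jaw yaw 0.111 j6 -0.73
```

View pics/p1.png

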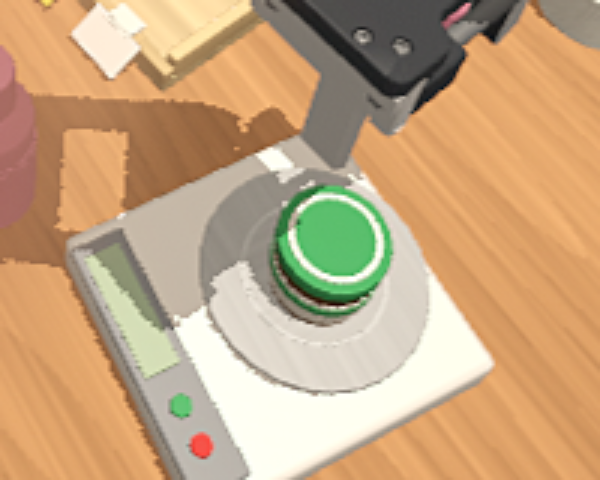

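```bash
python3 -m jog '[{"grip":1,"tx":0,"ty":1,"tz":0.1,"turn":0},{"grip":1,"tx":0,"ty":2,"tz":0.2,"turn":0},{"grip":1,"tx":0,"ty":3,"tz":0.3,"turn":0},{"grip":1,"tx":0,"ty":4,"tz":0.4,"turn":0},{"grip":1,"tx":0,"ty":5,"tz":0.5,"turn":0},{"grip":1,"tx":0,"ty":6,"tz":0.6,"turn":0},{"grip":1,"tx":0,"ty":7,"tz":0.7,"turn":0},{"grip":1,"tx":0,"ty":8,"tz":0.8,"turn":0},{"grip":1,"tx":0,"ty":9,"tz":0.9,"turn":0},{"grip":1,"tx":0,"ty":10,"tz":1,"turn":0},{"grip":1,"tx":0,"ty":11,"tz":1,"turn":0},{"grip":1,"tx":0,"ty":11.7,"tz":1.05,"turn":0}]'
python3 -m jog '[{"grip":1,"tx":0,"ty":1,"tz":0.1,"turn":0},{"grip":1,"tx":0,"ty":2,"tz":0.2,"turn":0},{"grip":1,"tx":0,"ty":3,"tz":0.3,"turn":0},{"grip":1,"tx":0,"ty":3.7,"tz":0.36,"turn":0},{"grip":1,"tx":0,"ty":4,"tz":0.4,"turn":0},{"grip":1,"tx":0,"ty":4,"tz":0.4,"turn":0},{"grip":1,"tx":0,"ty":4,"tz":0.4,"turn":0},{"grip":1,"tx":0,"ty":4,"tz":0.4,"turn":0}]'
python3 - <<'E'
from h import *
np.set_printoptions(precision=1,suppress=True)
go([499.8,312.1,124],0.108)
t=cam("top"); s=cam("side")
for q in blobs(t,*HS["green"],(430,160,500,240),40)[:1]: print("tub",q[0],ray(t,*q[0][0],108)[:2])
for q in blobs(s,(20,130,80),(34,255,255),(230,80,270,115),20)[:1]: print("yellow",q[0],ray(s,*q[1][0],137)[:2])
cv2.imwrite("pics/y1.png",np.hstack([cv2.resize(t["image"][150:270,400:520],(400,400)),cv2.resize(s["image"][50:250,130:330],(400,400))])[:,:,::-1])
E
```

```text
clock: 24.8
eef_pos: [499.8, 154.4, 260.4]
eef_rot: [3.125, 1.568, -3.046]
wrist_force: [0.2, 0.1, 0.1]
finger_gap: 93.9
clock: 25.47
eef_pos: [499.4, 311.0, 261.5]
eef_rot: [-2.485, 1.57, -2.375]
wrist_force: [0.1, -0.7, 0.1]
finger_gap: 93.9
{'tx': 3.44, 'ty': 0.03, 'tz': 0.01, 'turn': 0.02} at [499.4 311.  261.5] jaw yaw 0.11 j6 0.39
tub ((478.558837890625, 203.3235321044922), 15.909920692443848) [ 510.3 -317.1]
yellow ((251.0, 101.0), 10.295730590820312) [499.3 312.8]
```

View pics/y1.png

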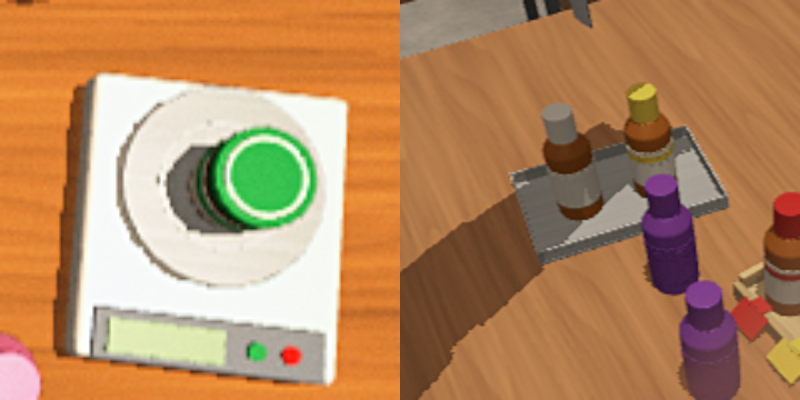

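The tub stands at (510,-317) on the pan, where the pan's centre measures (511.5,-317.5). Both bottles stand in the steel tray. Next I grip yellow.

```bash
python3 -m jog '[{"grip":1,"tx":0.8,"ty":0.03,"tz":0.01,"turn":0},{"grip":1,"tx":1.6,"ty":0.03,"tz":0.01,"turn":0},{"grip":1,"tx":2.4,"ty":0.03,"tz":0.01,"turn":0},{"grip":1,"tx":3.1,"ty":0.03,"tz":0.01,"turn":0},{"grip":1,"tx":3.42,"ty":0.03,"tz":0.01,"turn":0},{"grip":1,"tx":3.42,"ty":0.03,"tz":0.01,"turn":0},{"grip":0.6,"tx":3.42,"ty":0.03,"tz":0.01,"turn":0},{"grip":0.2,"tx":3.42,"ty":0.03,"tz":0.01,"turn":0},{"grip":0.2,"tx":3.42,"ty":0.03,"tz":0.01,"turn":0},{"grip":0.2,"tx":3.42,"ty":0.03,"tz":0.01,"turn":0},{"grip":0.2,"tx":3.42,"ty":0.03,"tz":0.01,"turn":0},{"grip":0.2,"tx":3.42,"ty":0.03,"tz":0.01,"turn":0}]'
python3 -m jog '[{"grip":0.2,"tx":0,"ty":0,"tz":0,"turn":0},{"grip":0.2,"tx":0,"ty":0,"tz":0,"turn":0},{"grip":0.2,"tx":0,"ty":0,"tz":0,"turn":0},{"grip":0.2,"tx":0,"ty":0,"tz":0,"turn":0},{"grip":0.2,"tx":0,"ty":0,"tz":0,"turn":0},{"grip":0.2,"tx":0,"ty":0,"tz":0,"turn":0}]'
python3 -m jog '[{"grip":0.2,"tx":-0.4,"ty":0,"tz":0,"turn":0},{"grip":0.2,"tx":-1,"ty":0,"tz":0,"turn":0},{"grip":0.2,"tx":-1.7,"ty":0,"tz":0,"turn":0},{"grip":0.2,"tx":-2.4,"ty":0,"tz":0,"turn":0},{"grip":0.2,"tx":-3.1,"ty":0,"tz":0,"turn":0},{"grip":0.2,"tx":-3.8,"ty":0,"tz":0,"turn":0},{"grip":0.2,"tx":-4.5,"ty":0,"tz":0,"turn":0},{"grip":0.2,"tx":-4.8,"ty":0,"tz":0,"turn":0},{"grip":0.2,"tx":-4.8,"ty":0,"tz":0,"turn":0},{"grip":0.2,"tx":-4.8,"ty":0,"tz":0,"turn":0}]'
python3 - <<'E'
from h import *
go([558.3,-27,315],0.108)
E
```

```text
clock: 26.57
eef_pos: [499.6, 313.7, 125.6]
eef_rot: [0.381, 1.57, 0.492]
wrist_force: [0.1, -1.0, -0.7]
finger_gap: 57.2
clock: 27.07
eef_pos: [499.5, 313.7, 125.1]
eef_rot: [-2.956, 1.571, -2.845]
wrist_force: [1.5, -0.1, 0.1]
finger_gap: 35.8
clock: 27.9
eef_pos: [499.4, 313.6, 316.4]
eef_rot: [-2.718, 1.57, -2.607]
wrist_force: [-0.3, -0.3, -4.3]
finger_gap: 35.6
{'tx': 0.04, 'ty': -8.63, 'tz': 0.52, 'turn': 0.03} at [499.4 313.6 316.4] jaw yaw 0.111 j6 0.39
```

```bash
python3 -m jog '[{"grip":0.2,"tx":0,"ty":-0.3,"tz":0.02,"turn":0},{"grip":0.2,"tx":0,"ty":-0.9,"tz":0.06,"turn":0},{"grip":0.2,"tx":0,"ty":-1.7,"tz":0.1,"turn":0},{"grip":0.2,"tx":0,"ty":-2.6,"tz":0.16,"turn":0},{"grip":0.2,"tx":0,"ty":-3.5,"tz":0.22,"turn":0},{"grip":0.2,"tx":0,"ty":-4.4,"tz":0.27,"turn":0},{"grip":0.2,"tx":0,"ty":-5.3,"tz":0.33,"turn":0},{"grip":0.2,"tx":0,"ty":-6.2,"tz":0.38,"turn":0},{"grip":0.2,"tx":0,"ty":-7.1,"tz":0.44,"turn":0},{"grip":0.2,"tx":0,"ty":-7.8,"tz":0.48,"turn":0},{"grip":0.2,"tx":0,"ty":-8.3,"tz":0.51,"turn":0},{"grip":0.2,"tx":0,"ty":-8.6,"tz":0.53,"turn":0}]'
python3 -m jog '[{"grip":0.2,"tx":0,"ty":0,"tz":0,"turn":0},{"grip":0.2,"tx":0,"ty":0,"tz":0,"turn":0},{"grip":0.2,"tx":0,"ty":0,"tz":0,"turn":0},{"grip":0.2,"tx":0,"ty":0,"tz":0,"turn":0}]'
python3 - <<'E'
from h import *
np.set_printoptions(precision=1,suppress=True)
go([558.3,-26,136],0.108)
E
```

```text
clock: 28.9
eef_pos: [558.1, -28.7, 315.4]
eef_rot: [3.077, 1.568, -3.098]
wrist_force: [0.2, -0.4, -2.2]
finger_gap: 35.5
clock: 29.23
eef_pos: [558.4, -24.9, 317.0]
eef_rot: [2.421, 1.57, 2.533]
wrist_force: [0.9, -0.2, -2.7]
finger_gap: 35.6
{'tx': 4.52, 'ty': -0.03, 'tz': -0.0, 'turn': 0.04} at [558.4 -24.9 317. ] jaw yaw 0.112 j6 -0.22
```

```bash
python3 -m jog '[{"grip":0.2,"tx":0.4,"ty":-0.02,"tz":0,"turn":0},{"grip":0.2,"tx":1,"ty":-0.02,"tz":0,"turn":0},{"grip":0.2,"tx":1.7,"ty":-0.02,"tz":0,"turn":0},{"grip":0.2,"tx":2.4,"ty":-0.02,"tz":0,"turn":0},{"grip":0.2,"tx":3.1,"ty":-0.02,"tz":0,"turn":0},{"grip":0.2,"tx":3.7,"ty":-0.02,"tz":0,"turn":0},{"grip":0.2,"tx":4.1,"ty":-0.02,"tz":0,"turn":0},{"grip":0.2,"tx":4.35,"ty":-0.02,"tz":0,"turn":0},{"grip":0.2,"tx":4.45,"ty":-0.02,"tz":0,"turn":0},{"grip":0.2,"tx":4.5,"ty":-0.02,"tz":0,"turn":0},{"grip":0.2,"tx":4.5,"ty":-0.02,"tz":0,"turn":0},{"grip":0.2,"tx":4.5,"ty":-0.02,"tz":0,"turn":0}]'
python3 -m jog '[{"grip":0.2,"tx":0.02,"ty":0,"tz":0,"turn":0},{"grip":0.2,"tx":0.05,"ty":0,"tz":0,"turn":0},{"grip":0.2,"tx":0.05,"ty":0,"tz":0,"turn":0},{"grip":0.2,"tx":0.05,"ty":0,"tz":0,"turn":0}]'
```

```text
clock: 30.23
eef_pos: [559.1, -26.6, 138.2]
eef_rot: [-0.219, 1.569, -0.108]
wrist_force: [-0.5, -0.5, -2.4]
finger_gap: 35.4
clock: 30.57
eef_pos: [558.7, -26.7, 135.3]
eef_rot: [-0.363, 1.571, -0.252]
wrist_force: [0.1, -0.1, -2.6]
finger_gap: 35.3
```

```bash
python3 -m jog '[{"grip":0.2,"tx":0.02,"ty":0,"tz":0,"turn":0},{"grip":0.2,"tx":0.04,"ty":0,"tz":0,"turn":0},{"grip":0.2,"tx":0.04,"ty":0,"tz":0,"turn":0},{"grip":0.2,"tx":0.04,"ty":0,"tz":0,"turn":0}]'
```

```text
clock: 30.9
eef_pos: [558.9, -26.7, 134.1]
eef_rot: [-0.28, 1.57, -0.169]
wrist_force: [-1.8, -0.4, 5.2]
finger_gap: 35.6
```

```bash
python3 -m jog '[{"grip":0.6,"tx":0,"ty":0,"tz":0,"turn":0},{"grip":0.6,"tx":0,"ty":0,"tz":0,"turn":0},{"grip":0.6,"tx":0,"ty":0,"tz":0,"turn":0},{"grip":1,"tx":0,"ty":0,"tz":0,"turn":0},{"grip":1,"tx":0,"ty":0,"tz":0,"turn":0},{"grip":1,"tx":0,"ty":0,"tz":0,"turn":0},{"grip":1,"tx":-0.5,"ty":0,"tz":0,"turn":0},{"grip":1,"tx":-1.2,"ty":0,"tz":0,"turn":0},{"grip":1,"tx":-2,"ty":0,"tz":0,"turn":0},{"grip":1,"tx":-3,"ty":0,"tz":0,"turn":0},{"grip":1,"tx":-3.3,"ty":0,"tz":0,"turn":0},{"grip":1,"tx":-3.3,"ty":0,"tz":0,"turn":0}]'
python3 - <<'E'
from h import *
go([400,323,262],0.108)
E
```

```text
clock: 31.9
eef_pos: [559.7, -26.8, 269.4]
eef_rot: [-0.222, 1.565, -0.111]
wrist_force: [0.1, 0.8, -0.1]
finger_gap: 93.9
{'tx': 0.15, 'ty': 9.13, 'tz': -3.0, 'turn': 0.03} at [559.7 -26.8 269.4] jaw yaw 0.111 j6 -0.22
```

```bash
python3 -m jog '[{"grip":1,"tx":0,"ty":1,"tz":-0.3,"turn":0},{"grip":1,"tx":0,"ty":2,"tz":-0.6,"turn":0},{"grip":1,"tx":0,"ty":3,"tz":-1,"turn":0},{"grip":1,"tx":0,"ty":4,"tz":-1.3,"turn":0},{"grip":1,"tx":0,"ty":5,"tz":-1.6,"turn":0},{"grip":1,"tx":0,"ty":6,"tz":-2,"turn":0},{"grip":1,"tx":0,"ty":7,"tz":-2.3,"turn":0},{"grip":1,"tx":0,"ty":8,"tz":-2.6,"turn":0},{"grip":1,"tx":0,"ty":8.8,"tz":-2.9,"turn":0},{"grip":1,"tx":0,"ty":9.13,"tz":-3,"turn":0},{"grip":1,"tx":0,"ty":9.13,"tz":-3,"turn":0},{"grip":1,"tx":0,"ty":9.13,"tz":-3,"turn":0}]'
python3 -m jog '[{"grip":1,"tx":0,"ty":0,"tz":0,"turn":0},{"grip":1,"tx":0,"ty":0,"tz":0,"turn":0},{"grip":1,"tx":0,"ty":0,"tz":0,"turn":0}]'
python3 - <<'E'
from h import *
go([400,323.3,122.6],0.108)
E
```

```text
clock: 32.9
eef_pos: [398.6, 323.0, 264.3]
eef_rot: [-2.52, 1.569, -2.407]
wrist_force: [0.2, -0.8, 0.1]
finger_gap: 93.7
clock: 33.15
eef_pos: [399.6, 322.1, 265.4]
eef_rot: [-2.155, 1.571, -2.046]
wrist_force: [-0.3, -0.3, 0.1]
finger_gap: 94.1
{'tx': 3.57, 'ty': 0.03, 'tz': 0.01, 'turn': 0.01} at [399.6 322.1 265.4] jaw yaw 0.109 j6 0.5
```

```bash
python3 -m jog '[{"grip":1,"tx":0.8,"ty":0.01,"tz":0.01,"turn":0},{"grip":1,"tx":1.6,"ty":0.01,"tz":0.01,"turn":0},{"grip":1,"tx":2.4,"ty":0.01,"tz":0.01,"turn":0},{"grip":1,"tx":3.1,"ty":0.01,"tz":0.01,"turn":0},{"grip":1,"tx":3.52,"ty":0.01,"tz":0.01,"turn":0},{"grip":1,"tx":3.52,"ty":0.01,"tz":0.01,"turn":0},{"grip":0.6,"tx":3.52,"ty":0.01,"tz":0.01,"turn":0},{"grip":0.2,"tx":3.52,"ty":0.01,"tz":0.01,"turn":0},{"grip":0.2,"tx":3.52,"ty":0.01,"tz":0.01,"turn":0},{"grip":0.2,"tx":3.52,"ty":0.01,"tz":0.01,"turn":0},{"grip":0.2,"tx":3.52,"ty":0.01,"tz":0.01,"turn":0},{"grip":0.2,"tx":3.52,"ty":0.01,"tz":0.01,"turn":0}]'
python3 -m jog '[{"grip":0.2,"tx":0,"ty":0,"tz":0,"turn":0},{"grip":0.2,"tx":0,"ty":0,"tz":0,"turn":0},{"grip":0.2,"tx":0,"ty":0,"tz":0,"turn":0},{"grip":0.2,"tx":0,"ty":0,"tz":0,"turn":0},{"grip":0.2,"tx":0,"ty":0,"tz":0,"turn":0},{"grip":0.2,"tx":0,"ty":0,"tz":0,"turn":0}]'
python3 -m jog '[{"grip":0.2,"tx":-0.4,"ty":0,"tz":0,"turn":0},{"grip":0.2,"tx":-1,"ty":0,"tz":0,"turn":0},{"grip":0.2,"tx":-1.7,"ty":0,"tz":0,"turn":0},{"grip":0.2,"tx":-2.4,"ty":0,"tz":0,"turn":0},{"grip":0.2,"tx":-3.1,"ty":0,"tz":0,"turn":0},{"grip":0.2,"tx":-3.8,"ty":0,"tz":0,"turn":0},{"grip":0.2,"tx":-4.5,"ty":0,"tz":0,"turn":0},{"grip":0.2,"tx":-4.8,"ty":0,"tz":0,"turn":0},{"grip":0.2,"tx":-4.8,"ty":0,"tz":0,"turn":0},{"grip":0.2,"tx":-4.8,"ty":0,"tz":0,"turn":0}]'
python3 - <<'E'
from h import *
go([567.5,-100.8,315],0.108)
E
```

```text
clock: 34.15
eef_pos: [399.5, 323.6, 125.3]
eef_rot: [0.484, 1.57, 0.594]
wrist_force: [0.2, 0.2, 0.1]
finger_gap: 57.2
clock: 34.65
eef_pos: [399.4, 323.5, 124.8]
eef_rot: [0.254, 1.571, 0.365]
wrist_force: [-0.1, -0.0, 0.1]
finger_gap: 35.4
clock: 35.48
eef_pos: [399.3, 323.4, 316.0]
eef_rot: [-2.556, 1.57, -2.445]
wrist_force: [-0.6, -0.9, -4.2]
finger_gap: 35.7
{'tx': 0.03, 'ty': -11.0, 'tz': 3.01, 'turn': 0.03} at [399.3 323.4 316. ] jaw yaw 0.111 j6 0.5
```

```bash
python3 -m jog '[{"grip":0.2,"tx":0,"ty":-0.3,"tz":0.08,"turn":0},{"grip":0.2,"tx":0,"ty":-0.9,"tz":0.25,"turn":0},{"grip":0.2,"tx":0,"ty":-1.7,"tz":0.46,"turn":0},{"grip":0.2,"tx":0,"ty":-2.5,"tz":0.68,"turn":0},{"grip":0.2,"tx":0,"ty":-3.3,"tz":0.9,"turn":0},{"grip":0.2,"tx":0,"ty":-4.1,"tz":1.12,"turn":0},{"grip":0.2,"tx":0,"ty":-4.9,"tz":1.34,"turn":0},{"grip":0.2,"tx":0,"ty":-5.7,"tz":1.56,"turn":0},{"grip":0.2,"tx":0,"ty":-6.5,"tz":1.78,"turn":0},{"grip":0.2,"tx":0,"ty":-7.3,"tz":2,"turn":0},{"grip":0.2,"tx":0,"ty":-8.1,"tz":2.22,"turn":0},{"grip":0.2,"tx":0,"ty":-8.8,"tz":2.41,"turn":0}]'
python3 -m jog '[{"grip":0.2,"tx":0,"ty":-0.7,"tz":0.19,"turn":0},{"grip":0.2,"tx":0,"ty":-1.3,"tz":0.36,"turn":0},{"grip":0.2,"tx":0,"ty":-1.8,"tz":0.49,"turn":0},{"grip":0.2,"tx":0,"ty":-2.1,"tz":0.57,"turn":0},{"grip":0.2,"tx":0,"ty":-2.2,"tz":0.6,"turn":0},{"grip":0.2,"tx":0,"ty":-2.2,"tz":0.6,"turn":0},{"grip":0.2,"tx":0,"ty":-2.2,"tz":0.6,"turn":0},{"grip":0.2,"tx":0,"ty":-2.2,"tz":0.6,"turn":0}]'
python3 - <<'E'
from h import *
go([567.5,-100.8,136],0.108)
E
```

```text
clock: 36.48
eef_pos: [534.0, -18.4, 315.0]
eef_rot: [3.028, 1.568, 3.138]
wrist_force: [0.5, 1.1, -3.8]
finger_gap: 35.6
clock: 37.15
eef_pos: [567.4, -99.5, 316.8]
eef_rot: [1.589, 1.571, 1.701]
wrist_force: [-1.5, -0.6, -2.7]
finger_gap: 35.4
{'tx': 4.52, 'ty': -0.03, 'tz': -0.0, 'turn': 0.04} at [567.4 -99.5 316.8] jaw yaw 0.112 j6 -0.35
```

```bash
python3 -m jog '[{"grip":0.2,"tx":0.4,"ty":-0.02,"tz":0,"turn":0},{"grip":0.2,"tx":1,"ty":-0.02,"tz":0,"turn":0},{"grip":0.2,"tx":1.7,"ty":-0.02,"tz":0,"turn":0},{"grip":0.2,"tx":2.4,"ty":-0.02,"tz":0,"turn":0},{"grip":0.2,"tx":3.1,"ty":-0.02,"tz":0,"turn":0},{"grip":0.2,"tx":3.7,"ty":-0.02,"tz":0,"turn":0},{"grip":0.2,"tx":4.1,"ty":-0.02,"tz":0,"turn":0},{"grip":0.2,"tx":4.35,"ty":-0.02,"tz":0,"turn":0},{"grip":0.2,"tx":4.47,"ty":-0.02,"tz":0,"turn":0},{"grip":0.2,"tx":4.52,"ty":-0.02,"tz":0,"turn":0},{"grip":0.2,"tx":4.55,"ty":-0.02,"tz":0,"turn":0},{"grip":0.2,"tx":4.55,"ty":-0.02,"tz":0,"turn":0}]'
python3 -m jog '[{"grip":0.2,"tx":0.01,"ty":0,"tz":0,"turn":0},{"grip":0.2,"tx":0.03,"ty":0,"tz":0,"turn":0},{"grip":0.2,"tx":0.03,"ty":0,"tz":0,"turn":0},{"grip":0.2,"tx":0.03,"ty":0,"tz":0,"turn":0}]'
```

```text
clock: 38.15
eef_pos: [568.1, -101.3, 135.6]
eef_rot: [-0.36, 1.569, -0.249]
wrist_force: [-0.5, -0.4, -2.8]
finger_gap: 35.8
clock: 38.48
eef_pos: [567.9, -101.4, 133.8]
eef_rot: [-0.352, 1.57, -0.242]
wrist_force: [0.6, 0.5, -2.1]
finger_gap: 36.0
```

```bash
python3 -m jog '[{"grip":0.2,"tx":0.02,"ty":0,"tz":0,"turn":0},{"grip":0.2,"tx":0.03,"ty":0,"tz":0,"turn":0},{"grip":0.2,"tx":0.03,"ty":0,"tz":0,"turn":0},{"grip":0.2,"tx":0.03,"ty":0,"tz":0,"turn":0}]'
```

```text
clock: 38.82
eef_pos: [568.1, -101.5, 133.8]
eef_rot: [-0.405, 1.569, -0.294]
wrist_force: [-4.1, 0.5, 9.0]
finger_gap: 35.7
```

Contact made: I'm releasing, lifting, and backing toward the left for a clear view.

```bash
python3 -m jog '[{"grip":0.6,"tx":0,"ty":0,"tz":0,"turn":0},{"grip":0.6,"tx":0,"ty":0,"tz":0,"turn":0},{"grip":0.6,"tx":0,"ty":0,"tz":0,"turn":0},{"grip":1,"tx":0,"ty":0,"tz":0,"turn":0},{"grip":1,"tx":0,"ty":0,"tz":0,"turn":0},{"grip":1,"tx":0,"ty":0,"tz":0,"turn":0},{"grip":1,"tx":-0.5,"ty":0,"tz":0,"turn":0},{"grip":1,"tx":-1.2,"ty":0,"tz":0,"turn":0},{"grip":1,"tx":-2,"ty":0,"tz":0,"turn":0},{"grip":1,"tx":-3,"ty":0,"tz":0,"turn":0},{"grip":1,"tx":-3.4,"ty":0,"tz":0,"turn":0},{"grip":1,"tx":-3.4,"ty":0,"tz":0,"turn":0}]'
python3 -m jog '[{"grip":1,"tx":0,"ty":1,"tz":-0.3,"turn":0},{"grip":1,"tx":0,"ty":2,"tz":-0.6,"turn":0},{"grip":1,"tx":0,"ty":3,"tz":-1,"turn":0},{"grip":1,"tx":0,"ty":4,"tz":-1.3,"turn":0},{"grip":1,"tx":0,"ty":5,"tz":-1.6,"turn":0},{"grip":1,"tx":0,"ty":6,"tz":-2,"turn":0},{"grip":1,"tx":0,"ty":7,"tz":-2.3,"turn":0},{"grip":1,"tx":0,"ty":8,"tz":-2.6,"turn":0},{"grip":1,"tx":0,"ty":9,"tz":-2.9,"turn":0},{"grip":1,"tx":0,"ty":9.5,"tz":-3,"turn":0},{"grip":1,"tx":0,"ty":9.5,"tz":-3,"turn":0},{"grip":1,"tx":0,"ty":9.5,"tz":-3,"turn":0}]'
python3 - <<'E'
from h import *
np.set_printoptions(precision=1,suppress=True)
t=cam("top"); s=cam("side")
for n,b,z in [("red",(280,160,315,196),164),("yellow",(318,155,350,190),164),("white",(360,155,388,190),164),("blue",(297,138,332,175),70),("green",(430,160,500,240),108)]:
    for q in blobs(t,*HS[n],b)[:1]: print(n,ray(t,*q[0][0],z)[:2],"rect",ray(t,*q[1][0],z)[:2])
a=cv2.resize(t["image"][110:290,250:520],(400,267)); b=cv2.resize(s["image"][120:390,250:500],(400,432))
o=np.zeros((432,800,3),np.uint8); o[:267,:400]=a; o[:,400:]=b
cv2.imwrite("pics/f1.png",o[:,:,::-1])
E
```

```text
clock: 39.82
eef_pos: [568.9, -101.6, 272.9]
eef_rot: [-0.34, 1.564, -0.23]
wrist_force: [-0.3, 0.6, 0.5]
finger_gap: 93.7
clock: 40.82
eef_pos: [405.8, 263.7, 267.2]
eef_rot: [-2.702, 1.569, -2.589]
wrist_force: [0.6, 0.6, 0.0]
finger_gap: 93.9
red [546.5  43.9] rect [548.   45.5]
yellow [559.2 -28.2] rect [559.4 -28.1]
white [568.  -98.6] rect [567.9 -98.9]
blue [611.7  16.9] rect [612.3  18. ]
green [ 512.  -316.8] rect [ 510.9 -317. ]
```

View pics/f1.png

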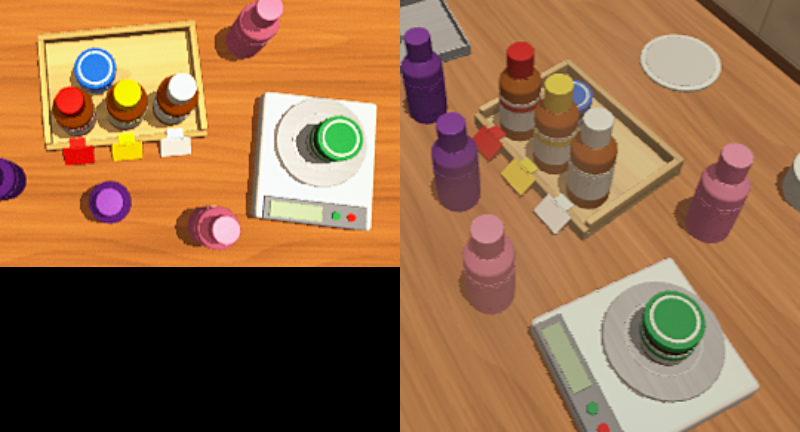

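The final picture shows yellow, white and red upright behind their own tags, the blue tub unmoved, and the green tub on the pan. All are within 1–2 mm of their targets, so I'm handing in.

```bash
python3 -c "from cell import manip; print(manip.sign_off())"
```

```text
the job is handed in; nothing more can be done
None
```

The job is done and handed in at about 41 s on the robot's clock. I stood the white and then the yellow bottle in the steel tray and put the green tub on the scale's pan. Then I returned yellow and white to their places behind their tags. I lowered each item until the wrist force showed contact (4–9 N) before letting go.

Last camera checks, with the arm clear and empty:

| Item | Measured (mm) | Compared with |
|---|---|---|
| Yellow cap | (559, -28) | (559, -27) at the start; place from its tag (558, -27) |
| White cap | (568, -99) | (568, -100) at the start; place from its tag (566, -101) |
| Green tub | (511, -317) | pan centre (511.5, -317.5) |
| Red bottle | (548, 45.5) | unchanged to 1 mm |
| Blue tub | (612, 18) | unchanged |

All of them, and the purple and pink look-alikes, were upright in the last picture. One small disagreement: right after I set the tub down, a side-view blob reading put it 4–5 mm off centre. It was partly the lid's side, and the later top views put it within about 2 mm. Sign-off gave no verdict.

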